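# Hold a coil test on the tester

### The arm

A 6-joint arm with a two-finger parallel gripper is mounted at the origin on the work surface. World frame = base frame: x ahead of the robot, y to its left, z up, the work surface at z = 0. Lengths are in m, angles in rad, forces in N, time in s.
With the tool pointing down it reaches from about 0.3 to 0.775 m from the base axis. Payload 14.6 kg.
Tool frame: the origin (TCP) lies on the front face of the gripper's body, between the roots of the fingers; the fingertips stand 97 mm ahead of it and the grasp point (between the pads) lies 78 mm ahead of it; x points along the fingers, z is the direction in which the jaws open and shut, and the axes are right-handed (so a half turn about x gives the same grasp; the last joint's range is limited). The gripper opens to 94 mm and grips with 3 to 60 N. Pads are 16 mm wide; open, the fingers measure 119 mm over their backs; the gripper's body (75 mm by 177 mm) begins 78 mm behind the grasp point.
Start: joints at [1.235, 0.3, 1.521, -0, 1.321, -0.067], TCP at [0.146, 0.53, 0.303] pointing down, gripper open.
Joint ranges: [-3.03, 3.03], [-0.79, 2.21], [0.23, 2.52], [-1.04, 4.18], [0, 3.07], [-2.55, 2.55]. Speed limits (rad/s): [2.22, 2.22, 2.57, 3.14, 3.14, 3.14].

### API

Orientations are given as a rotation vector (axis times angle).
In Python, from cell import * gives the robot as it stands.
- The arm moves only by the shell command python3 -m jog 'ROWS'. ROWS is JSON, a list of rows, each an object with "dp": the shift along the tool's x, y, z as a fraction of full scale, a list of three; "dr": the turn, a rotation vector about the tool's x, y, z as a fraction of full scale, a list of three; "jaw": the closure, from 0 (fully open) to 1 (shut). A call has 1 to 8 rows; each row is the pose to reach, as a shift and turn from the pose commanded when the call began, along the tool's axes at that moment, turning the shorter way round; what a row does not reach only later rows make up. Full scale, the value 1, is 0.2 m for a shift and 360 degrees for a turn. A row lasts 1/12 s, in which the tool goes at most 41.7 mm and 7.16 degrees, less where a joint would pass 70% of its speed; a pose out of reach is approached as far as the arm can. A call with a number of a shift or a turn outside -1 to 1 is refused whole. A call with a gripper value outside its range is refused whole. The fingers move at their own pace and stop on an object; the grip force is fixed at half the most. Time passes only in rows, so rows that repeat a pose let the fingers close. It gives the time, the measured TCP pose, the force and the opening at its end, in the units of the state.
- sense(): the state, without advancing time (a new reading comes with each control period).
- get_image(name): name is "scene" or "top" or "wrist"; returns a dict with "color" (480x640x3 uint8, red, green, blue), "fx", "fy", "cx", "cy" (pixels), "view" (4x4, takes a point from world to camera coordinates). Camera axes: x right, y down, z forward; pixel columns grow to the right and rows downward; lengths in m; the calibration is good to about 2 mm. The wrist camera is an equidistant fisheye: a pixel r from the principal point sees the ray r / f radians off the axis. A picture is of the moment at which its call begins. There is no depth.
- close_job(): hands the job in, once; it reports no verdict.
Trained networks look in the newest picture that a camera, given by its name, has taken for a name from the list of things; names that differ only in an ending like _2 or _b are one class to them, and where a whole thing is asked for, a point or a joint stands for the part that bears it (a point fixed in the world has none). Each returns a list of dicts, best first, with "p" (0 to 1); they miss things now and then, are a little off and sometimes report something else, mostly with a low value. They report only what shows in the picture. A call takes as long as a camera call. They do not tell look-alikes from the thing itself.
- spot_in(camera, thing): "bbox" ([centre column, centre row, width, height] in pixels, round what is visible of it).
- outline_of(camera, thing): "pixels" (480x640 bool, what is visible of it) and "bbox" ([centre column, centre row, width, height] in pixels, round what is visible of it).
- tip_of(camera, thing): "position" ([column, row] in pixels: a listed point, or the origin of a listed thing).
The state is a dict: "time": time; "q": joint angles; "joint_vel": joint speeds; "effort": joint torques, N m; "position": TCP position; "orientation": TCP orientation; "wrist_force": force on the tool from outside, world axes, zero at the start; "moment": the same for the moment, N m; "grip_width": finger opening in m.
Only numpy, scipy, OpenCV 4.12 (cv2) and the standard library are available. Lean on these libraries where they do the work, as an engineer would, in place of code of your own. Each camera call takes 0.05 s, during which the arm holds its last target.

### The job

Run a coil test with the closed fingers, picking nothing up: first push down the raised end of the rocker on the bench supply until it is fully over, next press the oblong key on the tester fully in (it stays in), and last press the mushroom button on the loose button box fully down, finishing with the fingers still holding that button down. Leave the tester's square and round keys alone, and do not shift, tip or lift the button box or any of the other things on the bench.

Things in the scene. Friction and masses are not known exactly. Their poses are not given: they have to be found in the camera images.
- rocker (a joint): White V-topped paddle rocker on the bench supply: two flat halves, each 32 long x 36 mm wide. Rad: 0 = off, 0.5 = fully over (hard stop); turns about a level axis along the supply's y, above its origin, 84 mm over the bench. At 0 the +x half slopes up outwards at 0.5 rad, the other is level; at 0.5 the pushed half is level. Stays where left; about 3 N pressed 18 mm out from the axis.
- supply: Bench supply, fixed grey box 130 (x) x 110 (y) mm, 80 mm tall, two 86 mm high ridges beside the rocker. Origin at the centre of its underside, on the bench (height 0); x along the rocker's length, towards the end that starts raised, z up. Left or right of the tester, with the button box on the other side; turned up to 0.35 rad.
- rocker_raised (a point): Point on the rocker's top face, middle of the half that starts raised, 18 mm out from the axis along the face, about 100 mm above the bench; 92 mm when fully over; its frame turns with the rocker.
- tester: Coil tester, fixed white console 160 (x) x 230 (y) mm, top 60 mm above the bench, origin at the centre of its underside. Its three keys stand in a row along its y, 70 mm apart and 35 mm from the centre towards the robot, in an order that varies. A coil nest and a meter face, up to 76 mm high, are on its far half.
- oblong_key_top (a point): Centre of the top face of the oblong key, white, 46 x 20 mm, long along the point's x (the tester's x). Starts 79 mm above the bench.
- oblong_key (a joint): Travel of the oblong key, m, 0 = out, 0.007 = fully in (hard stop), straight down. Held by friction of about 2.5 N; stays where it is pushed.
- square_key_top (a point): Centre of the top face of the square key, white, 28 x 28 mm, 79 mm above the bench. Leave alone.
- square_key (a joint): Travel of the square key, as the oblong key's.
- round_key_top (a point): Centre of the top face of the round key, white, 30 mm across, 79 mm above the bench. Leave alone.
- round_key (a joint): Travel of the round key, as the oblong key's.
- test_box: Loose grey button box, 100 (x) x 66 (y) mm, 49 mm tall, about 0.85 kg, with the mushroom button in the middle of its top. Origin at the centre of its underside, z up.
- test_button_top (a point): Centre of the top of the black mushroom button, 38 mm across, 71 mm above the bench when up.
- test_button (a joint): Travel of the mushroom button, m, 0 = up, 0.007 = fully down (hard stop). Springs back: 1 N at first, 4.5 N fully down.
- coil_a: Bystander: copper coil disc, 52 mm across, 4 mm thick, origin under its centre.
- coil_b: Bystander: another such coil disc.
- board: Bystander: black circuit board lying flat, 100 x 70 x 7 mm, origin under its centre.
- flux: Bystander: flux bottle, 40 mm across, 85 mm tall, origin under its centre.
- spool: Bystander: green solder spool standing on its flange, 54 mm across, 42 mm tall, origin under its centre.
- driver: Bystander: screwdriver lying down, 150 mm long.
- cup: Bystander: small steel cup, 64 mm across, 50 mm tall, origin under its centre.
Mind the look-alikes: they are no part of the job. Several things have the shape of the test_box; the one meant has the colours described above.

How it is judged:
By the outcome, as a careful person would: the job done as asked, in the order asked, and still so for the second after the job is handed in, while the arm keeps its last pose, push and grip.
It also fails if it takes over 51 s, if anything falls off the work surface, if the arm or the gripper's body presses on something with over 40 N, if the wrist force passes 120 N, or if a joint passes its speed limit or range.

## Working session

There is one attempt and no reset: what is moved stays moved. The work goes in short steps, Python scripts to look and compute and a shell command to move; the robot and the scene stay as the last step left them, time stands still between calls to the robot, and variables do not carry over. Pictures are saved under pics/ and viewed, and the job is handed in when it is done.

```bash
mkdir -p pics; ls
python3 - <<'E'
from cell import *
import cv2
print(sense())
for n in ["scene","top","wrist"]:
    im=get_image(n); cv2.imwrite(f"pics/{n}0.png",im["color"][:,:,::-1]); print(n,im["fx"],im["fy"],im["cx"],im["cy"],im["view"].round(4).tolist())
E
```

```text
pics
{'time': 0.0, 'q': array([ 1.23543193e+00,  3.00468892e-01,  1.52159772e+00, -1.75521262e-05,
        1.32069433e+00, -6.65928615e-02]), 'joint_vel': array([-0.00114029,  0.00121555,  0.0008965 ,  0.0014303 , -0.00033373,
        0.00017874]), 'effort': array([ 8.42985246e-04, -5.31793141e+01, -3.52760231e+01,  7.09509733e-02,
        2.40444025e-02, -5.14105716e-05]), 'position': array([0.1460016 , 0.53010613, 0.30208044]), 'orientation': array([-1.00965362,  1.32542473,  1.00855667]), 'wrist_force': array([-0.64734998,  0.44646159,  0.10413888]), 'moment': array([0.01874446, 0.04251281, 0.03030921]), 'grip_width': 0.09410260379949725}
scene 525.1038974319586 525.1038974319586 322.8087484054478 232.81669383692 [[-0.4486, 0.8936, -0.0152, 0.3068], [0.46, 0.2163, -0.8612, -0.1283], [-0.7663, -0.3933, -0.5081, 1.8483], [0.0, 0.0, 0.0, 1.0]]
top 559.6723285756314 559.6723285756314 315.79194241293413 243.8232762095046 [[-0.0263, -0.9996, -0.0081, -0.0393], [-0.9818, 0.0273, -0.1879, 0.4982], [0.1881, 0.003, -0.9821, 1.348], [0.0, 0.0, 0.0, 1.0]]
wrist 371.64829954431775 371.64829954431775 324.99444826663506 244.51889163944202 [[0.266, 0.964, -0.0013, -0.5496], [0.9341, -0.2575, 0.2473, -0.0247], [0.2381, -0.0671, -0.9689, 0.3899], [0.0, 0.0, 0.0, 1.0]]
```

View pics/top0.png

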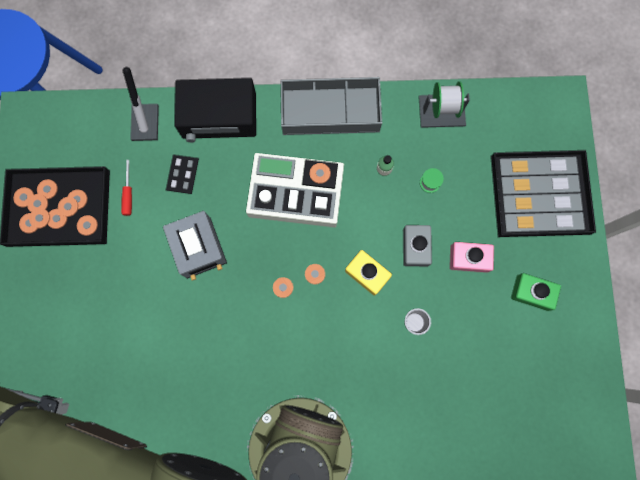

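View pics/scene0.png

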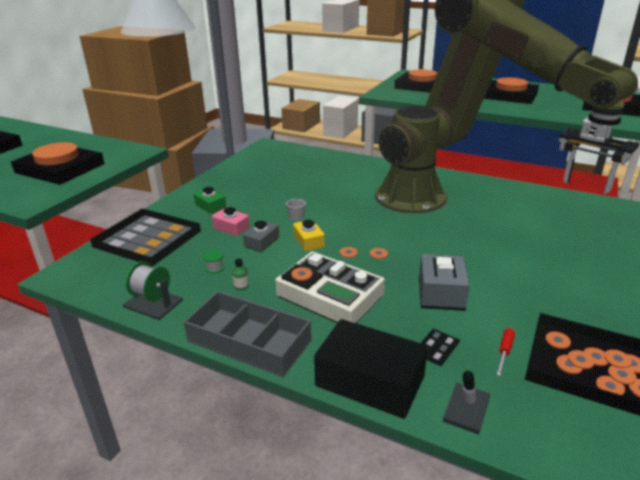

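Run:
```python
from cell import *
for c in ["top","scene"]:
  for t in ["rocker_raised","oblong_key_top","square_key_top","round_key_top","test_button_top","supply","tester","test_box"]:
    print(c,t,[(round(float(d["p"]),2),[round(float(v),1) for v in d["position"]]) for d in tip_of(c,t)[:5]])
```

```text
top rocker_raised [(0.77, [185.3, 235.4]), (0.22, [181.7, 172.9])]
top oblong_key_top [(0.68, [290.9, 197.1]), (0.16, [280.0, 287.8])]
top square_key_top [(0.69, [322.3, 200.1])]
top round_key_top [(0.59, [264.8, 194.0])]
top test_button_top [(0.77, [473.7, 253.6]), (0.75, [420.0, 242.0]), (0.61, [538.7, 291.1]), (0.58, [295.3, 192.6]), (0.53, [198.4, 244.8])]
top supply [(0.57, [201.0, 245.4])]
top tester [(0.81, [295.2, 194.1])]
top test_box [(0.93, [470.5, 259.8]), (0.86, [417.5, 247.0]), (0.74, [531.7, 293.4])]
scene rocker_raised [(0.62, [445.1, 263.6]), (0.42, [434.5, 344.0]), (0.4, [240.0, 289.7])]
scene oblong_key_top [(0.55, [336.6, 266.2]), (0.47, [260.7, 223.0])]
scene square_key_top [(0.69, [314.9, 253.5])]
scene round_key_top [(0.47, [358.8, 271.4]), (0.28, [435.9, 345.7])]
scene test_button_top [(0.59, [207.4, 191.4]), (0.58, [307.3, 220.6]), (0.48, [261.2, 221.0]), (0.47, [230.8, 207.5])]
scene supply [(0.91, [437.8, 293.9]), (0.58, [261.0, 242.1])]
scene tester [(0.77, [328.6, 297.0])]
scene test_box [(0.93, [230.1, 225.5]), (0.87, [208.1, 204.7]), (0.82, [262.7, 242.6]), (0.6, [310.8, 245.1]), (0.5, [328.8, 297.7])]
```

The top view shows the supply at (195,244). The tester is at (295,190), with its round key at (265,196), oblong at (293,199) and square at (321,202). There are four button-box candidates: yellow (369,271), grey (420,243), pink (475,255) and green (541,290). By the description the grey one is meant. I'll check it in a close crop, along with which rocker end is raised.

Run:
```python
import cv2,numpy as np
t=cv2.imread("pics/top0.png"); s=cv2.imread("pics/scene0.png")
a=cv2.resize(t[200:290,150:240],(390,390),interpolation=cv2.INTER_CUBIC)
b=cv2.resize(s[235:325,400:490],(390,390),interpolation=cv2.INTER_CUBIC)
c=cv2.resize(t[150:290,240:450],(390,260)); 
d=cv2.resize(s[180:280,190:340],(390,260)); 
cv2.imwrite("pics/crop1.png",np.hstack([a,b])); cv2.imwrite("pics/crop2.png",np.hstack([c,d]))
```

```text
(no output)
```

View pics/crop1.png

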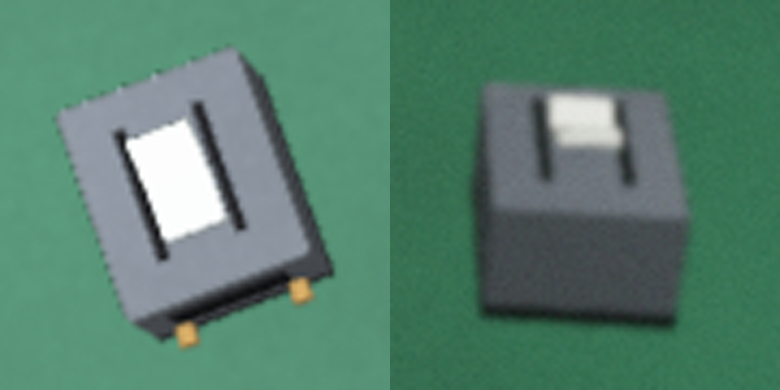

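View pics/crop2.png

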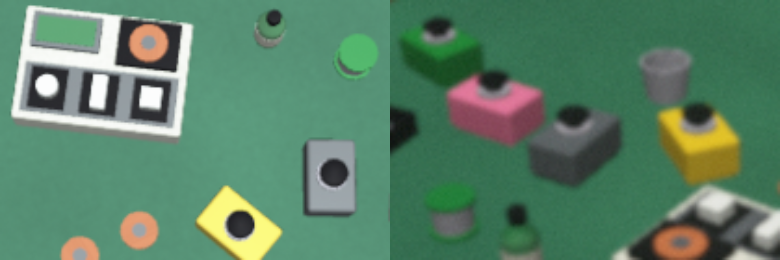

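View pics/wrist0.png

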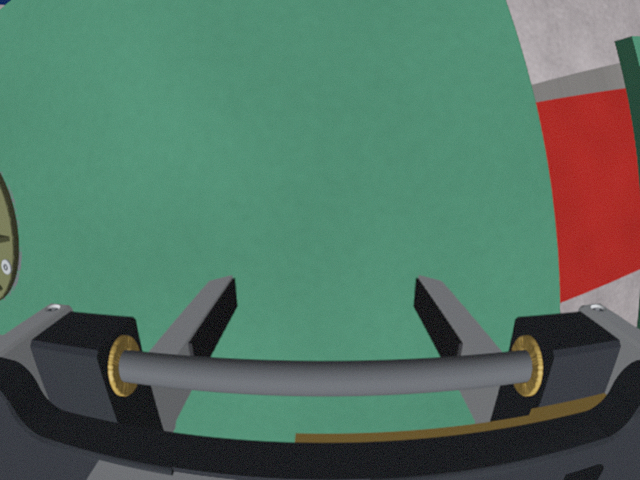

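The grey box with the black button at (420,243) is the match. The others are yellow, pink and green. Next I'll work out poses and test which rocker end is raised.

```bash
cat > h.py <<'E'
import numpy as np, cv2
from cell import *
C={}
def cam(n):
    if n not in C or n=="wrist": C[n]=get_image(n)
    return C[n]
def ray(n,u,v,z):
    c=cam(n);V=c["view"];R=V[:3,:3];o=-R.T@V[:3,3]
    d=R.T@np.array([(u-c["cx"])/c["fx"],(v-c["cy"])/c["fy"],1]); return o+d*(z-o[2])/d[2]
def proj(n,P):
    c=cam(n);V=c["view"];p=(V[:3,:3]@np.atleast_2d(P).T).T+V[:3,3]
    return np.c_[p[:,0]/p[:,2]*c["fx"]+c["cx"],p[:,1]/p[:,2]*c["fy"]+c["cy"]]
E
python3 - <<'E'
from h import *
s=90/390
co=np.array([ray("top",150+a*s,200+b*s,.08) for a,b in [(60,115),(235,47),(308,250),(130,320)]])
print(co.round(4), [np.linalg.norm(co[i]-co[i-1]).round(4) for i in range(4)])
o=co.mean(0); ax=(co[0]+co[1]-co[2]-co[3])[:2]; yaw=np.arctan2(ax[1],ax[0]); print("supply",o.round(4),yaw)
co2=np.array([ray("scene",400+a*s,235+b*s,.08) for a,b in [(486,85)]])
for sgn in (0,np.pi):
    y=yaw+sgn; X=np.array([np.cos(y),np.sin(y),0]);Y=np.array([-X[1],X[0],0]);O=np.array([o[0],o[1],0])
    def W(x,yy,z): return O+x*X+yy*Y+[0,0,z]
    pts=[W(.032*np.cos(.5),q,.084+.032*np.sin(.5)) for q in(.018,-.018)]+[W(0,q,.084) for q in(-.018,.018)]+[W(-.032,q,.084) for q in(-.018,.018)]
    for n,(u,v) in (("top",(150,200)),("scene",(400,235))):
        print(sgn,n,((proj(n,pts)-[u,v])/s).round(0).tolist(), "rr",proj(n,W(.018*np.cos(.5),0,.1)).round(1))
for k,t,z in (("obl",(290.9,197.1),.079),("sq",(322.3,200.1),.079),("rd",(264.8,194),.079),("btn",(420,242),.071)): print(k,ray("top",*t,z).round(4))
for k,t,z in (("obl",(336.6,266.2),.079),("sq",(314.9,253.5),.079),("rd",(358.8,271.4),.079),("btn",(261.2,221),.071)): print(k,ray("scene",*t,z).round(4))
E
```

```text
[[0.5442 0.3186 0.08  ]
 [0.581  0.2198 0.08  ]
 [0.4628 0.1776 0.08  ]
 [0.426  0.2766 0.08  ]] [np.float64(0.1254), np.float64(0.1054), np.float64(0.1255), np.float64(0.1056)]
supply [0.5035 0.2482 0.08  ] 0.3420971174511902
0 top [[129.0, 141.0], [190.0, 118.0], [212.0, 169.0], [151.0, 192.0], [230.0, 222.0], [169.0, 245.0]] rr [[188.3 234.4]]
0 scene [[223.0, 143.0], [158.0, 140.0], [153.0, 135.0], [216.0, 138.0], [149.0, 104.0], [211.0, 108.0]] rr [[443.6 264.7]]
3.141592653589793 top [[222.0, 210.0], [161.0, 233.0], [151.0, 192.0], [212.0, 169.0], [133.0, 140.0], [194.0, 117.0]] rr [[192.5 246.5]]
3.141592653589793 scene [[152.0, 86.0], [215.0, 90.0], [216.0, 138.0], [153.0, 135.0], [221.0, 170.0], [156.0, 166.0]] rr [[442.7 257.7]]
obl [0.6103 0.0057 0.079 ]
sq [ 0.6004 -0.0718  0.079 ]
rd [0.62   0.0702 0.079 ]
btn [ 0.4898 -0.3078  0.071 ]
obl [0.6101 0.0037 0.079 ]
sq [ 0.5807 -0.0739  0.079 ]
rd [0.6071 0.0639 0.079 ]
btn [ 0.4795 -0.3069  0.071 ]
```

Only the raised-far-end hypothesis (supply yaw about 0.34) fits both views, and it agrees with the network. I'll refine the key, button and rocker centres from blobs.

Run:
```python
from h import *
from scipy.spatial.transform import Rotation as R
im=cam("top")["color"].astype(int)
def blob(box,white,z):
    u0,u1,v0,v1=box; p=im[v0:v1,u0:u1]
    m=(p.min(2)>225) if white else (p.max(2)<50)
    n,l,st,ce=cv2.connectedComponentsWithStats(m.astype(np.uint8))
    for i in range(1,n):
        if st[i,4]>60: print(st[i],(ce[i]+[u0,v0]).round(1),ray("top",*(ce[i]+[u0,v0]),z).round(4))
print("keys");blob((250,340,184,216),True,.079)
print("btn");blob((405,432,225,262),False,.069)
print("rocker");blob((170,215,220,265),True,.095)
for t in ["oblong_key_top","square_key_top","round_key_top"]:
    d=outline_of("top",t); 
    for e in d[:1]: ys,xs=np.nonzero(e["pixels"]); print(t,e["p"],xs.mean(),ys.mean(),ray("top",xs.mean(),ys.mean(),.079).round(4))
s=sense();print(R.from_rotvec(s["orientation"]).as_matrix().round(3))
```

```text
keys
[ 22   0  68  32 254] [319.3 192.1] [ 0.6211 -0.0649  0.079 ]
[ 9  6 12 11 98] [264.7 195.1] [0.6172 0.0706 0.079 ]
[ 38   6  10  18 132] [292.6 198.5] [0.6066 0.0015 0.079 ]
[ 65  13  12  11 111] [320.7 201.7] [ 0.5963 -0.0676  0.079 ]
[  0  26  51   6 137] [270.7 213. ] [0.5711 0.056  0.079 ]
btn
[ 8 11 14 14 99] [419.5 241.6] [ 0.4911 -0.3071  0.069 ]
rocker
[  9   8  22  27 352] [190.1 241. ] [0.503  0.2501 0.095 ]
oblong_key_top 0.61 292.5 199.0 [0.6053 0.0018 0.079 ]
square_key_top 0.52 320.3006993006993 202.15384615384616 [ 0.5953 -0.0667  0.079 ]
round_key_top 0.49 264.85714285714283 195.75187969924812 [0.6155 0.0701 0.079 ]
[[ 0.    -0.964  0.266]
 [ 0.     0.266  0.964]
 [-1.    -0.     0.   ]]
```

```bash
python3 -m jog '[{"dp":[0,-1,-0.38],"dr":[0,0,0],"jaw":1},{"dp":[0,-1,-0.38],"dr":[0,0,0],"jaw":1},{"dp":[0,-1,-0.38],"dr":[0,0,0],"jaw":1},{"dp":[0,-1,-0.38],"dr":[0,0,0],"jaw":1},{"dp":[0,-1,-0.38],"dr":[0,0,0],"jaw":1},{"dp":[0,-1,-0.38],"dr":[0,0,0],"jaw":1},{"dp":[0,-1,-0.38],"dr":[0,0,0],"jaw":1},{"dp":[0,-1,-0.38],"dr":[0,0,0],"jaw":1}]'
cat >> h.py <<'E'
from scipy.spatial.transform import Rotation as Rn
def go(x,y,ztip,yaw=None):
    s=sense();M=Rn.from_rotvec(s["orientation"]).as_matrix()
    d=np.array([x,y,ztip+.097])-s["position"]; print("dp",(M.T@d/.2).round(3),"tip",(s["position"]+.097*M[:,0]).round(4),"F",s["wrist_force"].round(2),"t",round(s["time"],2),"w",round(s["grip_width"],4),"dist",np.linalg.norm(d).round(3),"q",s["q"].round(2),"tilt",M[2,0].round(4))
    if yaw is not None:
        a=np.arctan2(M[1,2],M[0,2]); print("drx",round(-(yaw-a)/(2*np.pi),4))
E
python3 -c "
from h import *
go(.5223,.2552,.13,1.913)"
```

```text
time: 1.92
position: [0.3185, 0.4041, 0.3027]
orientation: [-1.008, 1.325, 1.009]
wrist_force: [0.2, 0.6, 0.4]
grip_width: 0.0442
dp [ 0.378 -1.181 -0.446] tip [0.3185 0.4041 0.2057] F [0.23 0.61 0.36] t 1.92 w 0.0442 dist 0.263 q [ 0.83  0.22  1.62  0.    1.3  -0.47] tilt -1.0
drx -0.0974
```

```bash
python3 -m jog '[{"dp":[0.15,-1,-0.38],"dr":[-0.0975,0,0],"jaw":1},{"dp":[0.15,-1,-0.38],"dr":[-0.0975,0,0],"jaw":1},{"dp":[0.15,-1,-0.38],"dr":[-0.0975,0,0],"jaw":1},{"dp":[0.15,-1,-0.38],"dr":[-0.0975,0,0],"jaw":1},{"dp":[0.15,-1,-0.38],"dr":[-0.0975,0,0],"jaw":1},{"dp":[0.15,-1,-0.38],"dr":[-0.0975,0,0],"jaw":1},{"dp":[0.15,-1,-0.38],"dr":[-0.0975,0,0],"jaw":1},{"dp":[0.15,-1,-0.38],"dr":[-0.0975,0,0],"jaw":1}]'
python3 -c "
from h import *
go(.5223,.2552,.13,1.913)
im=cam('wrist'); cv2.imwrite('pics/w1.png',im['color'][:,:,::-1])"
```

```text
time: 2.58
position: [0.491, 0.2782, 0.2721]
orientation: [-1.457, 1.028, 1.458]
wrist_force: [0.0, -0.2, 0.1]
grip_width: 0.0003
dp [ 0.225 -0.109 -0.161] tip [0.4909 0.2782 0.1751] F [ 0.04 -0.16  0.14] t 2.58 w 0.0003 dist 0.06 q [ 0.45  0.36  1.52  0.    1.27 -1.46] tilt -1.0
drx 0.0002
```

View pics/w1.png

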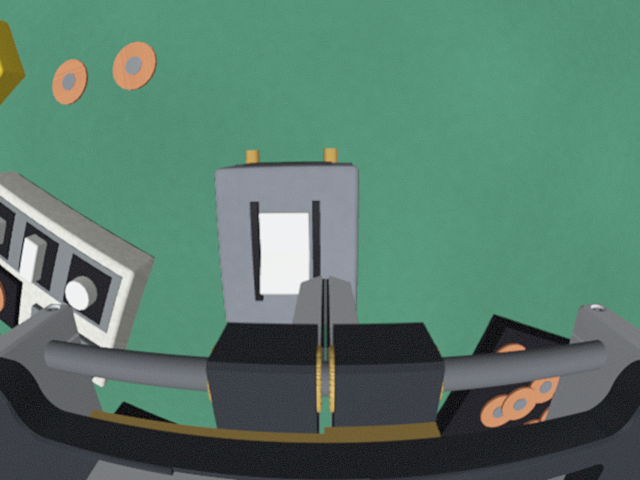

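The wrist view shows the supply squared up with the jaws. Its rocker spans about (259–310, 212–295) and the fingers are shut at (325,280). I'll check my pose with the fisheye model.

```bash
cat >> h.py <<'E'
def projw(P):
    c=cam("wrist");V=c["view"];p=(V[:3,:3]@np.atleast_2d(P).T).T+V[:3,3]
    r=np.hypot(p[:,0],p[:,1]);th=np.arctan2(r,p[:,2]);k=c["fx"]*th/r
    return np.c_[p[:,0]*k+c["cx"],p[:,1]*k+c["cy"]]
def rayw(u,v,z):
    c=cam("wrist");V=c["view"];R=V[:3,:3];o=-R.T@V[:3,3]
    a=np.array([u-c["cx"],v-c["cy"]])/c["fx"];r=np.hypot(*a)
    d=R.T@np.array([*(a/r*np.sin(r)),np.cos(r)]);return o+d*(z-o[2])/d[2]
E
python3 -c "
from h import *
y=.342;O=np.array([.5035,.2485,0]);X=np.array([np.cos(y),np.sin(y),0]);Y=np.array([-X[1],X[0],0])
W=lambda x,yy,z:O+x*X+yy*Y+np.array([0,0,z])
print('top corners near',projw([W(-.065,.055,.08),W(-.065,-.055,.08)]).round(0))
print('ridge-line/rocker near end',projw([W(-.032,.018,.091),W(-.032,-.018,.091),W(.024,.018,.106),W(.024,-.018,.106)]).round(0))
print(rayw(218,170,.08),rayw(356,168,.08),'exp',W(-.065,-.055,.08),W(-.065,.055,.08))
print(rayw(259,212,.091),rayw(310,212,.091),'exp',W(-.032,-.018,.091),W(-.032,.018,.091))
print('obl', rayw(40,237,.079))
"
```

```text
top corners near [[355. 164.]
 [208. 167.]]
ridge-line/rocker near end [[303. 211.]
 [254. 211.]
 [303. 292.]
 [254. 291.]]
[0.46084154 0.18333353 0.08      ] [0.4259823  0.28043868 0.08      ] exp [0.46070988 0.1748861  0.08      ] [0.42381897 0.27851554 0.08      ]
[0.47904282 0.22433453 0.091     ] [0.46691064 0.25902216 0.091     ] exp [0.47938995 0.22081055 0.091     ] [0.46731656 0.25472564 0.091     ]
obl [0.57366619 0.01991919 0.079     ]
```

```bash
python3 -c "
from h import *
go(.5215,.2575,.120,1.913)"
```

```text
dp [ 0.28  -0.109 -0.148] tip [0.4909 0.2781 0.1759] F [ 0.55 -1.3  -0.39] t 2.98 w 0.0004 dist 0.067 q [ 0.45  0.36  1.52  0.    1.27 -1.46] tilt -1.0
drx 0.0004
```

```bash
python3 -m jog '[{"dp":[0.14,-0.11,-0.148],"dr":[0,0,0],"jaw":1},{"dp":[0.14,-0.11,-0.148],"dr":[0,0,0],"jaw":1},{"dp":[0.28,-0.11,-0.148],"dr":[0,0,0],"jaw":1},{"dp":[0.28,-0.11,-0.148],"dr":[0,0,0],"jaw":1},{"dp":[0.28,-0.11,-0.148],"dr":[0,0,0],"jaw":1},{"dp":[0.28,-0.11,-0.148],"dr":[0,0,0],"jaw":1}]'
python3 -c "
from h import *
go(.5215,.2575,.092,1.913)
im=cam('wrist'); cv2.imwrite('pics/w2.png',im['color'][:,:,::-1])"
```

```text
time: 3.48
position: [0.522, 0.2574, 0.2178]
orientation: [-1.458, 1.026, 1.457]
wrist_force: [0.0, 0.1, 0.6]
grip_width: 0.0003
dp [0.144 0.002 0.002] tip [0.5221 0.2574 0.1208] F [0.   0.09 0.58] t 3.48 w 0.0003 dist 0.029 q [ 0.4   0.45  1.52  0.    1.17 -1.52] tilt -1.0
drx 0.0003
```

View pics/w2.png

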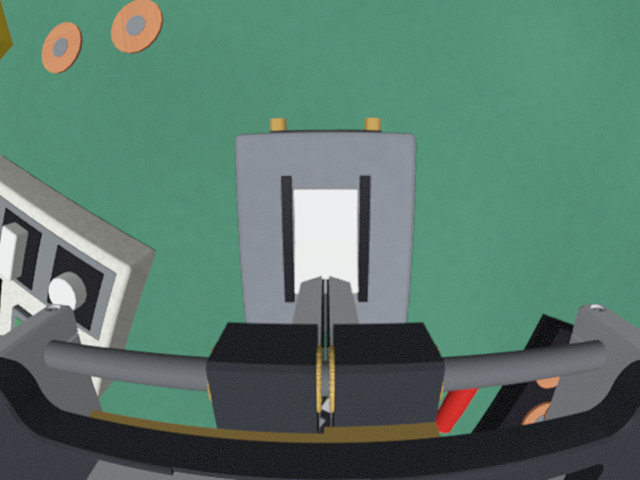

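The fingers (325,280) sit centred over the far, raised half of the rocker, so I'll press.

```bash
python3 -m jog '[{"dp":[0.06,0,0],"dr":[0,0,0],"jaw":1},{"dp":[0.09,0,0],"dr":[0,0,0],"jaw":1},{"dp":[0.11,0,0],"dr":[0,0,0],"jaw":1},{"dp":[0.13,0,0],"dr":[0,0,0],"jaw":1},{"dp":[0.14,0,0],"dr":[0,0,0],"jaw":1},{"dp":[0.145,0,0],"dr":[0,0,0],"jaw":1},{"dp":[0.15,0,0],"dr":[0,0,0],"jaw":1},{"dp":[0.15,0,0],"dr":[0,0,0],"jaw":1}]'
python3 -c "
from h import *
go(.5215,.2575,.092,1.913)"
```

```text
time: 4.2
position: [0.5223, 0.2572, 0.189]
orientation: [-1.458, 1.025, 1.457]
wrist_force: [-8.1, -2.6, 25.8]
grip_width: 0.0005
dp [0.    0.003 0.003] tip [0.5224 0.2572 0.092 ] F [-8.09 -2.65 25.77] t 4.2 w 0.0005 dist 0.001 q [ 0.39  0.48  1.54 -0.    1.11 -1.52] tilt -1.0
drx 0.0003
```

```bash
python3 -m jog '[{"dp":[0,0,0],"dr":[0,0,0],"jaw":1},{"dp":[0,0,0],"dr":[0,0,0],"jaw":1}]'; python3 -m jog '[{"dp":[-0.1,0,0],"dr":[0,0,0],"jaw":1},{"dp":[-0.2,0,0],"dr":[0,0,0],"jaw":1},{"dp":[-0.3,0,0],"dr":[0,0,0],"jaw":1},{"dp":[-0.3,0,0],"dr":[0,0,0],"jaw":1}]'
python3 -c "
from h import *
go(.606,.0015,.12)
a=cam('wrist')['color'][80:360,180:480];b=cam('scene')['color'][225:325,395:495]
cv2.imwrite('pics/w3.png',np.hstack([cv2.resize(a,(400,373)),cv2.resize(b,(373,373),interpolation=2)])[:,:,::-1])"
```

```text
time: 4.37
position: [0.5222, 0.2571, 0.189]
orientation: [-1.458, 1.025, 1.457]
wrist_force: [-7.9, -4.0, 24.5]
grip_width: 0.0005
time: 4.7
position: [0.5226, 0.2573, 0.2501]
orientation: [-1.459, 1.022, 1.455]
wrist_force: [-0.1, -0.4, 0.6]
grip_width: 0.0006
dp [ 0.165  0.04  -1.345] tip [0.523  0.2575 0.1531] F [-0.06 -0.37  0.64] t 4.7 w 0.0006 dist 0.271 q [ 0.39  0.42  1.49 -0.    1.23 -1.52] tilt -1.0
```

View pics/w3.png

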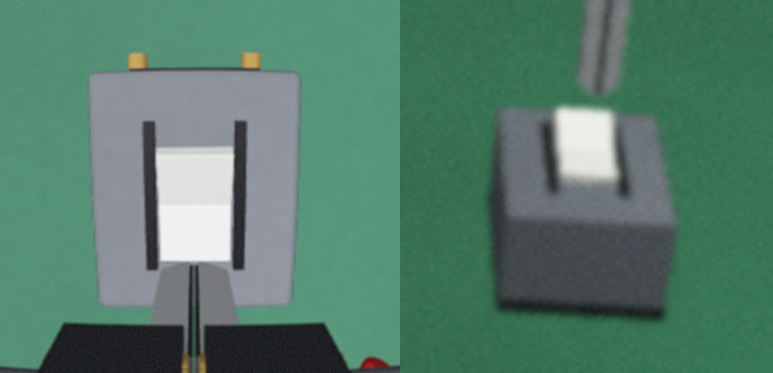

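The wrist crop (left) shows the near half now sloping up and the pushed half level, so the rocker is over. Next is the oblong key.

```bash
python3 -m jog '[{"dp":[0,0.04,-0.9],"dr":[0.0775,0,0],"jaw":1},{"dp":[0,0.04,-0.9],"dr":[0.0775,0,0],"jaw":1},{"dp":[0,0.04,-0.9],"dr":[0.0775,0,0],"jaw":1},{"dp":[0,0.04,-0.9],"dr":[0.0775,0,0],"jaw":1},{"dp":[0,0.04,-0.9],"dr":[0.0775,0,0],"jaw":1},{"dp":[0,0.04,-0.9],"dr":[0.0775,0,0],"jaw":1},{"dp":[0,0.04,-0.9],"dr":[0.0775,0,0],"jaw":1}]'
python3 -c "
from h import *
go(.606,.0015,.15,1.426)
cv2.imwrite('pics/w4.png',cam('wrist')['color'][:,:,::-1])"
```

```text
time: 5.38
position: [0.5749, 0.0848, 0.2454]
orientation: [-1.102, 1.275, 1.105]
wrist_force: [0.3, 0.5, -0.6]
grip_width: 0.0004
dp [-0.008 -0.213 -0.39 ] tip [0.5746 0.0848 0.1484] F [ 0.33  0.52 -0.58] t 5.38 w 0.0004 dist 0.089 q [ 0.08  0.42  1.5   0.    1.23 -1.34] tilt -1.0
drx 0.0003
```

View pics/w4.png

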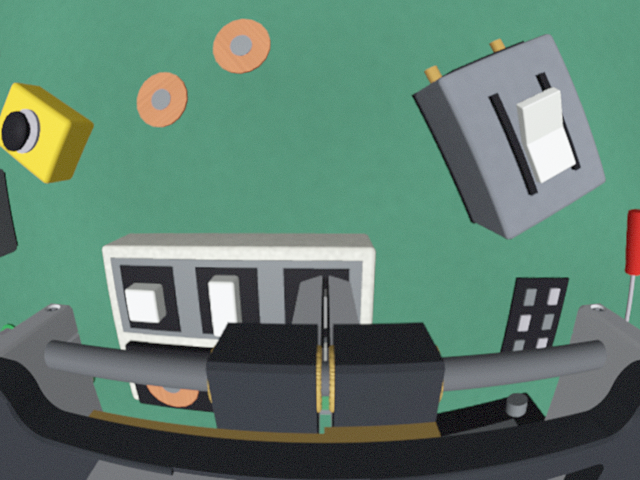

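The wrist view shows the square key at (148,303) and the oblong key at (224,305). The round key is hidden under the fingers. I'll check the oblong position.

```bash
python3 -c "
from h import *
print('near end L,R',rayw(210,279,.079),rayw(239,279,.079))
print('sq',rayw(143,300,.079)); y=-.145;X=np.array([np.cos(y),np.sin(y),0])
print('exp near end',np.array([.606,.0015,.079])-.023*X)
print('est centre',(rayw(210,279,.079)+rayw(239,279,.079))/2+.023*X)
"
```

```text
near end L,R [5.79435197e-01 2.89215414e-04 7.90000000e-02] [0.58236039 0.02263122 0.079     ]
sq [ 0.59040139 -0.06084586  0.079     ]
exp near end [0.58324136 0.00482333 0.079     ]
est centre [0.60416246 0.00823738 0.079     ]
```

```bash
python3 -m jog '[{"dp":[0,-0.19,-0.38],"dr":[0,0,0],"jaw":1},{"dp":[0,-0.19,-0.38],"dr":[0,0,0],"jaw":1},{"dp":[0.1,-0.19,-0.38],"dr":[0,0,0],"jaw":1},{"dp":[0.2,-0.19,-0.38],"dr":[0,0,0],"jaw":1},{"dp":[0.24,-0.19,-0.38],"dr":[0,0,0],"jaw":1},{"dp":[0.24,-0.19,-0.38],"dr":[0,0,0],"jaw":1}]'
python3 -c "
from h import *
go(.604,.004,.1,1.426)
cv2.imwrite('pics/w5.png',cam('wrist')['color'][:,:,::-1])"
```

```text
time: 6.18
position: [0.6013, 0.0048, 0.1968]
orientation: [-1.102, 1.276, 1.106]
wrist_force: [-0.7, -0.2, 0.5]
grip_width: 0.0008
dp [-0.001 -0.014 -0.002] tip [0.6009 0.0048 0.0998] F [-0.67 -0.23  0.5 ] t 6.18 w 0.0008 dist 0.003 q [-0.05  0.52  1.48  0.    1.15 -1.48] tilt -1.0
drx 0.0004
```

View pics/w5.png

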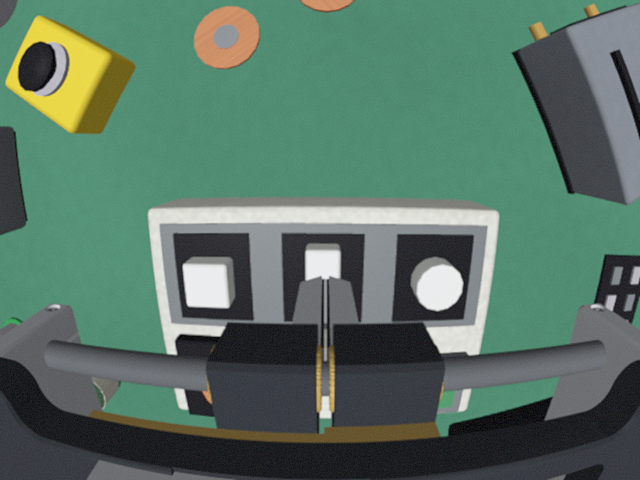

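The fingers (293–357) are centred on the oblong key (306–341), and the square (208,283) and round (437,285) keys are well clear, so I'll press.

```bash
python3 -m jog '[{"dp":[0.06,0,0],"dr":[0,0,0],"jaw":1},{"dp":[0.09,0,0],"dr":[0,0,0],"jaw":1},{"dp":[0.11,0,0],"dr":[0,0,0],"jaw":1},{"dp":[0.125,0,0],"dr":[0,0,0],"jaw":1},{"dp":[0.135,0,0],"dr":[0,0,0],"jaw":1},{"dp":[0.14,0,0],"dr":[0,0,0],"jaw":1},{"dp":[0.14,0,0],"dr":[0,0,0],"jaw":1}]'
python3 -c "
from h import *
go(.604,.004,.072,1.426)"
```

```text
time: 6.82
position: [0.602, 0.0042, 0.1707]
orientation: [-1.103, 1.273, 1.103]
wrist_force: [0.1, -0.2, 0.9]
grip_width: 0.0001
dp [ 0.008 -0.01   0.   ] tip [0.602  0.0042 0.0737] F [ 0.11 -0.17  0.86] t 6.82 w 0.0001 dist 0.003 q [-0.05  0.55  1.49 -0.    1.1  -1.48] tilt -1.0
drx 0.0003
```

```bash
python3 -m jog '[{"dp":[0.005,0,0],"dr":[0,0,0],"jaw":1},{"dp":[0.01,0,0],"dr":[0,0,0],"jaw":1},{"dp":[0.01,0,0],"dr":[0,0,0],"jaw":1}]'
python3 -m jog '[{"dp":[0.004,0,0],"dr":[0,0,0],"jaw":1},{"dp":[0.004,0,0],"dr":[0,0,0],"jaw":1}]'
```

```text
time: 7.07
position: [0.6021, 0.0042, 0.1695]
orientation: [-1.104, 1.273, 1.103]
wrist_force: [-2.8, 0.9, 7.7]
grip_width: 0.0003
time: 7.23
position: [0.6021, 0.0042, 0.1694]
orientation: [-1.104, 1.273, 1.102]
wrist_force: [-6.6, 0.9, 13.9]
grip_width: 0.0005
```

```bash
python3 -m jog '[{"dp":[0.005,0,0],"dr":[0,0,0],"jaw":1},{"dp":[0.005,0,0],"dr":[0,0,0],"jaw":1},{"dp":[0.005,0,0],"dr":[0,0,0],"jaw":1}]'
python3 -m jog '[{"dp":[-0.15,0,0],"dr":[0,0,0],"jaw":1},{"dp":[-0.3,0,0],"dr":[0,0,0],"jaw":1},{"dp":[-0.4,0,0],"dr":[0,0,0],"jaw":1},{"dp":[-0.4,0,0],"dr":[0,0,0],"jaw":1}]'
python3 -c "
from h import *
go(.4905,-.3071,.15)
a=cam('wrist')['color'][150:350,120:520];b=cam('scene')['color'][235:325,265:395]
cv2.imwrite('pics/w6.png',np.vstack([cv2.resize(a,(560,280)),cv2.resize(b,(560,310),interpolation=2)])[:,:,::-1])"
```

```text
time: 7.48
position: [0.6022, 0.0042, 0.1692]
orientation: [-1.104, 1.272, 1.102]
wrist_force: [-11.0, 0.1, 23.1]
grip_width: 0.0005
time: 7.82
position: [0.603, 0.0041, 0.2516]
orientation: [-1.106, 1.268, 1.098]
wrist_force: [1.3, -0.1, 1.2]
grip_width: 0.0006
dp [ 0.02   0.335 -1.62 ] tip [0.6037 0.004  0.1546] F [ 1.27 -0.14  1.22] t 7.82 w 0.0006 dist 0.331 q [-0.05  0.46  1.43 -0.    1.25 -1.48] tilt -1.0
```

View pics/w6.png

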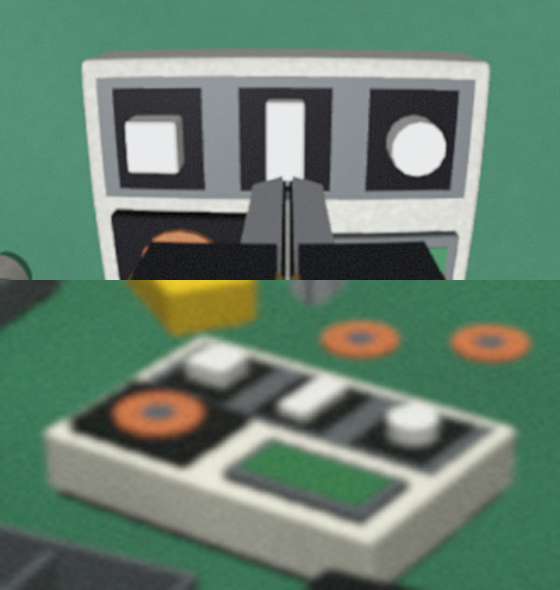

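The oblong key now sits visibly lower than the square and round keys, which are still up. Next is the grey box's button.

```bash
python3 -m jog '[{"dp":[0,0.17,-0.9],"dr":[0.08,0,0],"jaw":1},{"dp":[0,0.17,-0.9],"dr":[0.08,0,0],"jaw":1},{"dp":[0,0.17,-0.9],"dr":[0.08,0,0],"jaw":1},{"dp":[0,0.17,-0.9],"dr":[0.08,0,0],"jaw":1},{"dp":[0,0.17,-0.9],"dr":[0.08,0,0],"jaw":1},{"dp":[0,0.17,-0.9],"dr":[0.08,0,0],"jaw":1},{"dp":[0,0.17,-0.9],"dr":[0.08,0,0],"jaw":1}]'
python3 -c "
from h import *
go(.485,-.3071,.14)
cv2.imwrite('pics/w7.png',cam('wrist')['color'][:,:,::-1])"
```

```text
time: 8.5
position: [0.5422, -0.1695, 0.2456]
orientation: [-0.72, 1.449, 0.722]
wrist_force: [-0.3, -0.1, -0.3]
grip_width: 0.0005
dp [ 0.043 -0.187 -0.721] tip [ 0.542  -0.1694  0.1486] F [-0.34 -0.12 -0.27] t 8.5 w 0.0005 dist 0.149 q [-0.37  0.39  1.53  0.    1.22 -1.29] tilt -1.0
```

View pics/w7.png

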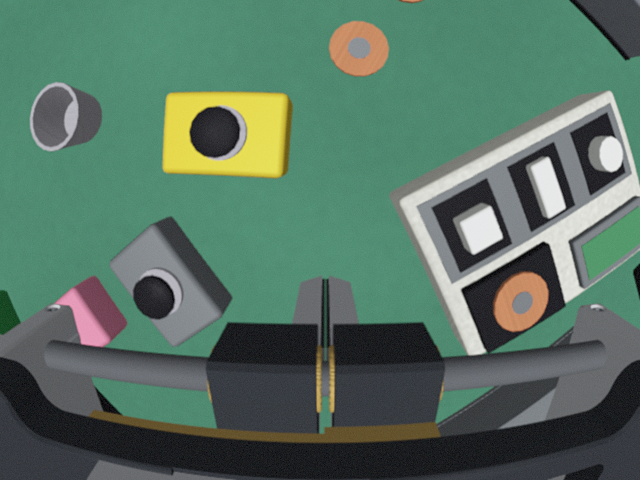

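The grey box shows its black button at (154,297).

```bash
python3 -c "
from h import *
p=rayw(154,297,.070);print(p)
go(.4895,-.305,.14)"
```

```text
[ 0.48887066 -0.30084196  0.07      ]
dp [ 0.045 -0.198 -0.707] tip [ 0.5427 -0.1681  0.149 ] F [ 0.23 -0.15  0.76] t 8.6 w 0.0002 dist 0.147 q [-0.36  0.39  1.53  0.    1.22 -1.29] tilt -1.0
```

```bash
python3 -m jog '[{"dp":[0.05,-0.2,-0.71],"dr":[0,0,0],"jaw":1},{"dp":[0.05,-0.2,-0.71],"dr":[0,0,0],"jaw":1},{"dp":[0.05,-0.2,-0.71],"dr":[0,0,0],"jaw":1},{"dp":[0.05,-0.2,-0.71],"dr":[0,0,0],"jaw":1},{"dp":[0.2,-0.2,-0.71],"dr":[0,0,0],"jaw":1},{"dp":[0.27,-0.2,-0.71],"dr":[0,0,0],"jaw":1},{"dp":[0.27,-0.2,-0.71],"dr":[0,0,0],"jaw":1}]'
python3 -c "
from h import *
go(.4895,-.305,.095)
cv2.imwrite('pics/w8.png',cam('wrist')['color'][:,:,::-1])
cv2.imwrite('pics/s8.png',cv2.resize(cam('scene')['color'][180:270,200:320],(640,480),interpolation=2)[:,:,::-1])"
```

```text
time: 9.18
position: [0.4887, -0.3051, 0.1894]
orientation: [-0.719, 1.45, 0.727]
wrist_force: [-0.1, -0.3, -0.5]
grip_width: 0.0004
dp [-0.013 -0.003  0.003] tip [ 0.4883 -0.3048  0.0924] F [-0.11 -0.3  -0.54] t 9.18 w 0.0004 dist 0.003 q [-0.62  0.47  1.56  0.    1.11 -1.55] tilt -1.0
```

View pics/w8.png

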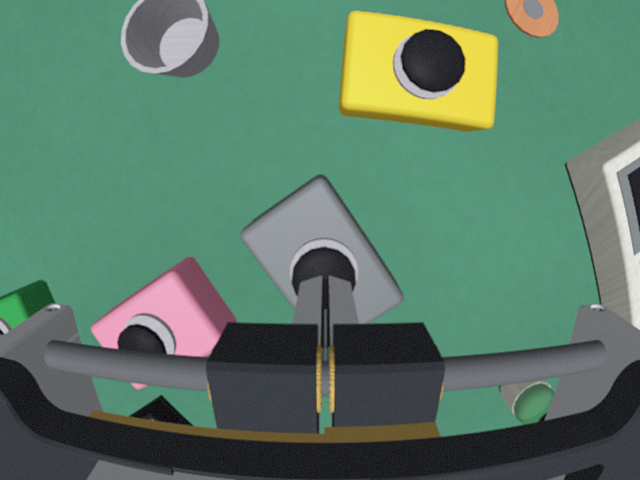

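View pics/s8.png

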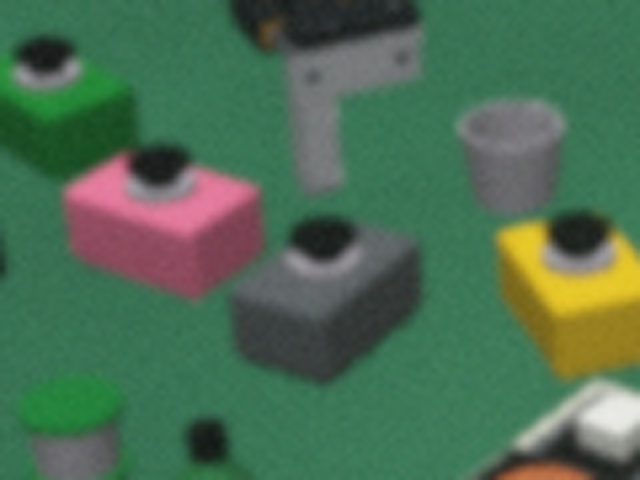

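The fingers (325) are centred on the grey box's button (292–356), and the scene view agrees. I'll press gently, since the box is loose.

```bash
python3 -m jog '[{"dp":[0.05,0,0],"dr":[0,0,0],"jaw":1},{"dp":[0.09,0,0],"dr":[0,0,0],"jaw":1},{"dp":[0.105,0,0],"dr":[0,0,0],"jaw":1},{"dp":[0.115,0,0],"dr":[0,0,0],"jaw":1},{"dp":[0.125,0,0],"dr":[0,0,0],"jaw":1},{"dp":[0.135,0,0],"dr":[0,0,0],"jaw":1},{"dp":[0.135,0,0],"dr":[0,0,0],"jaw":1}]'
python3 -m jog '[{"dp":[0.003,0,0],"dr":[0,0,0],"jaw":1},{"dp":[0.006,0,0],"dr":[0,0,0],"jaw":1},{"dp":[0.006,0,0],"dr":[0,0,0],"jaw":1}]'
```

```text
time: 9.87
position: [0.4892, -0.3066, 0.1659]
orientation: [-0.722, 1.447, 0.721]
wrist_force: [0.2, 1.4, 2.5]
grip_width: 0.0001
time: 10.12
position: [0.4892, -0.3066, 0.1648]
orientation: [-0.722, 1.447, 0.721]
wrist_force: [-0.0, 1.4, 2.4]
grip_width: 0.0003
```

```bash
python3 -m jog '[{"dp":[0.005,0,0],"dr":[0,0,0],"jaw":1},{"dp":[0.01,0,0],"dr":[0,0,0],"jaw":1},{"dp":[0.014,0,0],"dr":[0,0,0],"jaw":1},{"dp":[0.014,0,0],"dr":[0,0,0],"jaw":1}]'
python3 -m jog '[{"dp":[0.003,0,0],"dr":[0,0,0],"jaw":1},{"dp":[0.006,0,0],"dr":[0,0,0],"jaw":1},{"dp":[0.006,0,0],"dr":[0,0,0],"jaw":1}]'
```

```text
time: 10.45
position: [0.4892, -0.3066, 0.1619]
orientation: [-0.722, 1.447, 0.721]
wrist_force: [1.4, 2.3, 4.1]
grip_width: 0.0002
time: 10.7
position: [0.4892, -0.3066, 0.1613]
orientation: [-0.722, 1.447, 0.721]
wrist_force: [-1.3, 3.5, 9.8]
grip_width: 0.0003
```

```bash
python3 -m jog '[{"dp":[0.002,0,0],"dr":[0,0,0],"jaw":1},{"dp":[0.002,0,0],"dr":[0,0,0],"jaw":1},{"dp":[0.002,0,0],"dr":[0,0,0],"jaw":1}]'
python3 -c "
from h import *
go(.489,-.306,.064)
cv2.imwrite('pics/w9.png',cam('wrist')['color'][:,:,::-1])
cv2.imwrite('pics/s9.png',cv2.resize(cam('scene')['color'][180:270,200:320],(640,480),interpolation=2)[:,:,::-1])
cv2.imwrite('pics/t9.png',cam('top')['color'][:,:,::-1])"
```

```text
time: 10.95
position: [0.4892, -0.3066, 0.1612]
orientation: [-0.722, 1.447, 0.721]
wrist_force: [-3.2, 3.8, 13.7]
grip_width: 0.0006
dp [0.001 0.003 0.002] tip [ 0.4893 -0.3067  0.0642] F [-3.16  3.83 13.69] t 10.95 w 0.0006 dist 0.001 q [-0.62  0.51  1.58  0.    1.05 -1.55] tilt -1.0
```

View pics/w9.png

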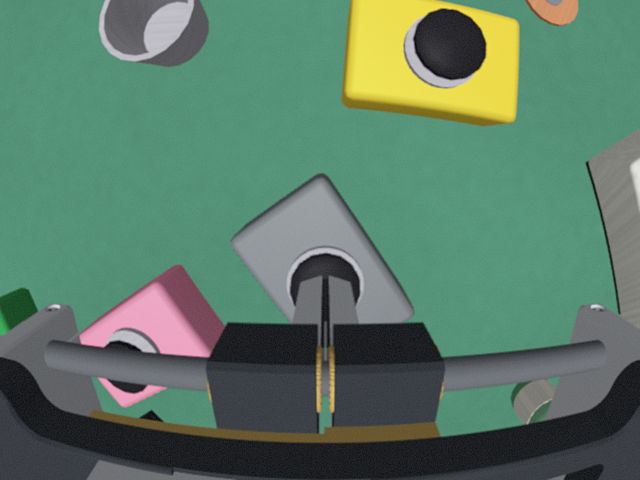

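View pics/s9.png

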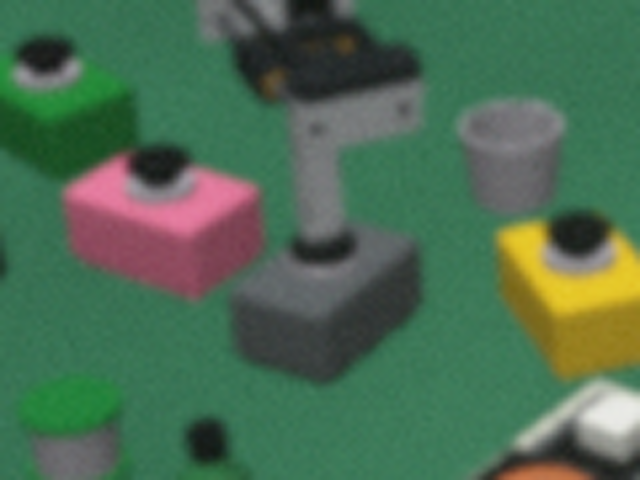

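View pics/t9.png

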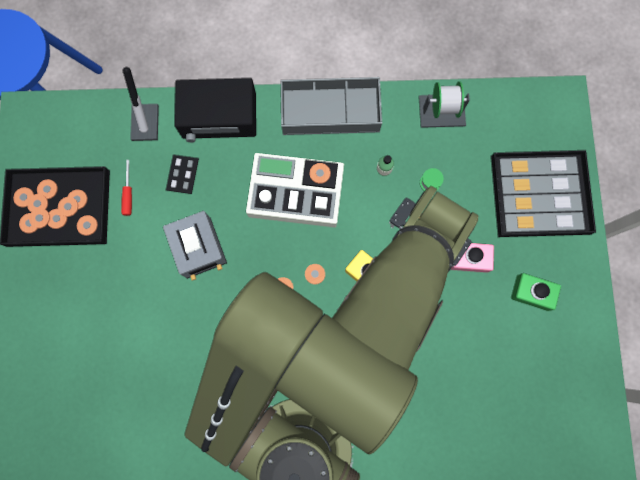

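The button is down under the fingers, with the force at 13.7 N against a 4.5 N spring. In the scene crop the grey box has not moved from before contact (its corners are at the same pixels). I'll hand in.

```bash
python3 -c "
from cell import *
s=sense();print(s['time'],s['position'],s['wrist_force']);print(close_job())"
```

```text
11.1 [ 0.48922476 -0.30663645  0.16121895] [-2.79685697  4.02908988 14.38881335]
the job is handed in; nothing more can be done
None
```

The coil test is done in the order asked and handed in at 11.1 s, with the closed fingers still holding the mushroom button down.

| Step | Fingertip height (nominal when fully pressed) | Force | What the pictures showed |
|---|---|---|---|
| Rocker | 92.0 mm (92 mm) | about 25 N | pushed half level, other half now raised |
| Oblong key | about 72.2 mm (72 mm) | 23 N | sits visibly lower than the square and round keys, which are still up |
| Mushroom button on the grey box | 64.2 mm (64 mm) | about 14 N, against a 4.5 N spring | button down, box at the same pixels as before contact |

- **Other things on the bench:** In the last top view, everything not hidden by the arm looked to be where it started. The arm hid one coil, the grey box and part of the yellow box.
- **Disagreement between cameras:** Positions from the wrist camera were 3–7 mm off those from the top camera in y, so I aimed between them. Close views then showed the fingers centred over each part.

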